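# Try out the folding stay of the veneer chest

## Task

The veneer chest has just been fitted with a folding lid stay; try it out. Raise the lid by its bar until the stay locks and let go, so that the stay alone carries the lid for a moment; then draw the stay's elbow back to break it and lower the lid gently until it is shut, without letting it drop, forcing the bar or the stay, or disturbing the other things on the bench.

Things in the scene. Friction and masses are not known exactly. Their poses are not given: they have to be found in the camera images.
- chest: small heavy plywood veneer chest fixed to the bench: 190 mm from front to hinge, 180 mm wide, rim 100 mm above the bench, origin under its centre. Its own x axis points from the front to the hinge side, its y axis along the hinge line, z up. The folding stay is on the outside of its -y side.
- lid_hinge (a point): middle of the lid's hinge line, on the chest's far (+x) rim, 100 mm above the bench; axes as the chest's
- lid (a joint): angle of the lid about its hinge: 0 shut, grows as the lid rises, in rad. The lid is a 12 mm board of about 0.3 kg. The hinge is only lightly damped and the stay's spring pulls it down: a lid let go unlocked comes down by itself, too fast.
- lid_bar (a point): middle of the lid's lifting bar: a round steel bar of 12 mm diameter, free to turn on its own axis, parallel to the hinge, 42 mm in front of the lid's front edge (232 mm from the hinge line, 6 mm above the lid's underside), carried by two brackets 124 mm apart. Open space below, above and 36 mm between bar and lid edge. The point turns with the lid.
- stay_slot (a point): middle of the upright slot plate on the chest's side, 145 mm in front of the hinge line, 40 mm below the rim. The stay's foot pivot is clamped somewhere in the slot, within 8 mm above or below this point. Lower link: foot to elbow, 100 mm; upper link: elbow to lid, 100 mm; both flat steel, turning in the upright plane beside the chest.
- stay_top (a point): upper pivot of the stay, 132 mm from the hinge line, on a slotted bracket on the lid's side edge that drags if the bar is pulled over some 12 N past the stop. Shut, the links lie folded, elbow towards the hinge. They straighten as the lid rises. Straight (lid at 1.18 to 1.32 rad, by the foot) it stops hard and a spring drives the elbow 18 mm past straight, to the front: locked, lid 0.03 rad lower.
- stay_knob (a point): middle of the elbow grip: dark round steel pin, 18 mm diameter, 66 mm long, free to turn, sticking out sideways parallel to the hinge; this point is 60 mm out from the lid's side edge. To break the stay draw it back towards the hinge about 35 mm round the foot (a few newtons); then, firmly held, it carries the lid (up to 17 N) all the way down round the foot. Shut, it is about 43 mm below the rim.
- tape_roll: roll of masking tape standing flat, 90 mm across, 45 mm high, just behind the chest's hinge side; origin under its centre. Leave it alone.
- inlay_a: flat L-shaped grey fretsawn piece, 9 mm thick, in front of the chest. Leave it alone.
- inlay_b: flat pale fretsawn piece, 9 mm thick, beside the chest on the stay's side. Leave it alone.
- block: cork sanding block, 70 x 50 x 40 mm. Leave it alone.
- glue: white glue bottle, 56 mm across, 150 mm high. Leave it alone.
- tape_small: small cardboard tape core, 72 mm across, 25 mm high. Leave it alone.
- chisel: hand tool lying down, 200 mm long. Leave it alone.

How it is judged:
By the outcome, as a careful person would: the job done as asked, in the order asked, and still so for the second after the job is handed in, with the robot touching nothing.
It also fails if it takes over 72 s, if anything falls off the work surface, if the arm or the gripper's body presses on something with over 40 N, if the wrist force passes 120 N, or if a joint passes its speed limit or range.

## Robot

A 6-joint arm with a two-finger parallel gripper is mounted at the origin on the work surface. World frame = base frame: x ahead of the robot, y to its left, z up, the work surface at z = 0. Lengths are in mm, angles in rad, forces in N, time in s.
With the tool pointing down it reaches from about 375 to 825 mm from the base axis. Payload 5.5 kg.
Tool frame: the origin (TCP) lies at the very end of the fingers, on their centre line; the grasp point (between the pads) lies 19 mm behind it (ctrl.pinch_z is the distance from the TCP to the grasp point, in mm); y points along the fingers, z is the direction in which the jaws open and shut, and the axes are right-handed (so a half turn about y gives the same grasp; the last joint's range is limited). The gripper opens to 85 mm and grips with 20 to 120 N. Pads are 22 mm wide; open, the fingers measure 114 mm over their backs; the gripper's body (76 mm by 85 mm) begins 54 mm behind the grasp point. The pads swing forward as they close: fully open they stand 13 mm farther back than shut.
Start: joints at [1.206, 0.314, -0.047, 1.21, 0, 1.571], TCP at [214.054, 560.514, 231.299] pointing down, gripper open.
Joint ranges: [-2.67, 2.67], [-0.69, 1.73], [-1.03, 1.25], [-2.08, 2.16], [-1.42, 1.45], [-3.14, 3.14]. Speed limits (rad/s): [2.39, 2.39, 3.01, 3.14, 3.14, 3.14].

## Interface

Orientations are given as a unit quaternion [w, x, y, z].
In Python, from station import ctrl, optics gives the robot as it stands. The module is installed in compiled form; this text tells all that it offers.
- The arm moves only by the tool arm_command, never from a script. Its argument "moves" is a list of rows, each a list of 5 numbers: the shift along the tool's x, y, z in m, then the turn about the tool's y in degrees, then the opening in per cent of the stroke, from 0 (shut) to 100 (fully open). In form: [[tx, ty, tz, roll, grip], ...]. A call has 1 to 8 rows; each row is the pose to reach, as a shift and turn from the pose measured when the call began, along the tool's axes at that moment; what a row does not reach only later rows make up. A row lasts 1/12 s, in which the tool goes at most 41.7 mm and 7.16 degrees, less where a joint would pass 70% of its speed; a pose out of reach is approached as far as the arm can. A call with a gripper value outside its range is refused whole. The fingers move at their own pace and stop on an object; "newtons" is the grip in N (left out, the last holds). Time passes only in rows, so rows that repeat a pose let the fingers close. It gives the time, the measured TCP pose, the force and the opening at its end, in the units of the state.
- ctrl.get_state(): the state, without advancing time (a new reading comes with each control period).
- optics.get_image(name): name is "scene" or "top" or "wrist"; returns (picture, depth): 420x560x3 uint8, red, green, blue; 420x560 float32, mm along the optical axis (not along the pixel's ray), 0 where there is no reading.
- optics.calibration(name): a dict with "fx", "fy", "cx", "cy" (pixels), "pose" (4x4, takes a point from camera to world coordinates). Camera axes: x right, y up, looking along -z (the intrinsics and any distortion apply to the point x, -y, -z); pixel columns grow to the right and rows downward; lengths in mm; the calibration is good to about 2 mm. A picture is of the moment at which its call begins: read the wrist's pose just before it. calibration takes no time and is no camera call; for the wrist camera it gives the pose at the moment of the call.
- ctrl.job_done(): hands the job in, once; it reports no verdict.
The state is a dict: "time_s": time; "joint_positions": joint angles; "dq": joint speeds; "effort": joint torques, N m; "tcp_pos": TCP position; "tcp_rot": TCP orientation; "contact_force": force on the tool from outside, world axes, zero at the start; "moment": the same for the moment, N m; "finger_gap": finger opening in mm.
Only numpy, scipy, OpenCV 4.12 (cv2) and the standard library are available. Lean on these libraries where they do the work, as an engineer would, in place of code of your own. Each camera call takes 0.05 s, during which the arm holds its last target. There are 200 camera calls.

## Working session

There is one attempt and no reset: what is moved stays moved. The work goes in short steps, Python scripts to look and compute and a tool call to move; the robot and the scene stay as the last step left them, time stands still between calls to the robot, and variables do not carry over. Pictures are saved under pics/ and viewed, about 8 in all and at most 12, crops included, and the job is handed in when it is done.

Besides the shell and the picture viewer there is one more tool, called after ">>>" as name(argument=value, ...), one argument or row to a line, values as JSON. arm_command: Moves the arm, as the interface text tells. Its arguments: {"type":"object","properties":{"moves":{"type":"array","items":{"type":"array","items":{"type":"number"}}},"newtons":{"type":"number"}},"required":["moves"]}

```bash
mkdir -p pics; cat > h.py <<'E'
import numpy as np, cv2
from station import ctrl, optics
from scipy.spatial.transform import Rotation as R
def snap(n,f):
    c=optics.calibration(n); p,d=optics.get_image(n); cv2.imwrite('pics/'+f+'.png',p[...,::-1]); np.savez('pics/'+f,d=d,p=p,pose=c['pose'],k=[c['fx'],c['fy'],c['cx'],c['cy']]); return c
def pts(f):
    z=np.load('pics/'+f+'.npz'); d=z['d']; fx,fy,cx,cy=z['k']; v,u=np.mgrid[:420,:560]
    P=np.stack([(u-cx)/fx*d,-(v-cy)/fy*d,-d],-1)@z['pose'][:3,:3].T+z['pose'][:3,3]
    P[d==0]=np.nan; return P
def Rt():
    q=ctrl.get_state()['tcp_rot']; return R.from_quat(np.roll(q,-1)).as_matrix()
E
python3 - <<'E'
from h import *
for n in('scene','top'):
    c=snap(n,n+'0'); print({k:(np.round(v,3).tolist()) for k,v in c.items() if k!='name'})
print(ctrl.get_state()); print(Rt().round(3))
a=cv2.imread('pics/scene0.png');b=cv2.imread('pics/top0.png')
E
```

```text
{'fx': 521.458, 'fy': 521.458, 'cx': 286.034, 'cy': 211.09, 'pose': [[-0.218, -0.566, 0.795, 1926.545], [0.976, -0.142, 0.166, 277.832], [0.019, 0.812, 0.583, 1093.509], [0.0, 0.0, 0.0, 1.0]]}
{'fx': 403.582, 'fy': 403.582, 'cx': 278.449, 'cy': 212.945, 'pose': [[0.019, 0.993, -0.115, 426.178], [-1.0, 0.02, 0.007, 7.866], [0.01, 0.115, 0.993, 1155.287], [0.0, 0.0, 0.0, 1.0]]}
{'time_s': 0.1, 'joint_positions': array([ 1.20603141e+00,  3.14182634e-01, -4.79917465e-02,  1.21021530e+00,
        1.69481584e-05,  1.57079104e+00]), 'dq': array([ 0.00249699, -0.00220625,  0.00360488,  0.00045258,  0.00040729,
        0.00118203]), 'effort': array([-4.09026043e-04, -5.40767705e+01,  3.40541339e+01,  1.12048906e-02,
        8.97944226e-07, -8.77735090e-06]), 'tcp_pos': array([213.84121769, 560.0254627 , 230.49886237]), 'tcp_rot': array([-0.69482618,  0.69593199, -0.12835629,  0.12814016]), 'contact_force': array([ 0.15172889, -0.87649624, -0.09741879]), 'moment': array([0.08914411, 0.03577371, 0.00548496]), 'finger_gap': 85.33011755602553}
[[ 0.934 -0.001  0.357]
 [-0.357 -0.001  0.934]
 [-0.    -1.    -0.002]]
```

View pics/scene0.png

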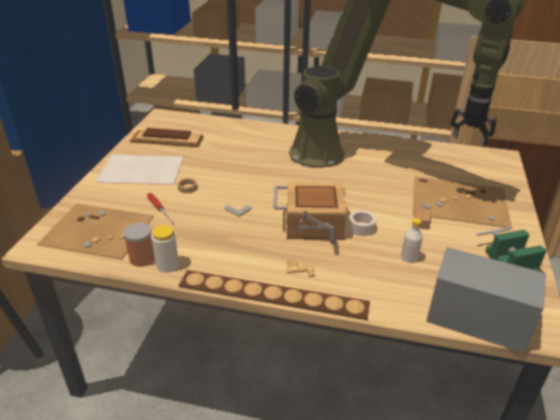

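View pics/top0.png

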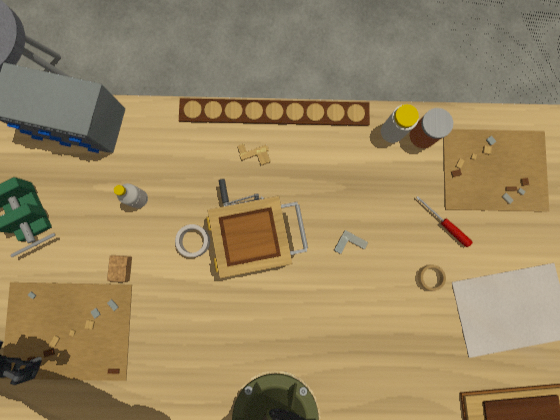

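The top view shows the chest at about px (250,237), its bar at (300,227), the knob at (223,190) and the tape roll at (192,241). The hinge faces world +y and the stay side faces away from the robot.

```bash
python3 - <<'E'
from h import *
P=pts('top0')
z=P[...,2]
print('roi z'); 
lid=(z>104)&(z<125); lid[:, :195]=0; lid[:,320:]=0; lid[:170]=0; lid[290:]=0
m=lid.astype(np.uint8); n,l,s,_=cv2.connectedComponentsWithStats(m); 
for i in range(1,n):
    if s[i][4]>30:
        q=P[l==i]; r=cv2.minAreaRect(q[:,:2].astype(np.float32)); print(s[i],r,cv2.boxPoints(r).round(1).tolist(),np.nanpercentile(q[:,2],[5,50,95]))
for (y0,y1,x0,x1) in [(172,212,215,235),(195,256,288,312)]:
    print(); 
    for v in range(y0,y1,3): print(v,' '.join('%4.0f'%z[v,u] for u in range(x0,x1)))
for u,v in [(223,182),(225,198),(296,206),(304,248),(192,226),(192,257),(254,202)]: print(u,v,P[v,u].round(1))
p=cv2.imread('pics/top0.png')[165:290,170:320]; cv2.imwrite('pics/c.png',cv2.resize(p,None,fx=5,fy=4.8,interpolation=cv2.INTER_CUBIC))
E
```

```text
roi z
[ 207  193  101   85 5502] ((499.11419677734375, 56.462730407714844), (197.28053283691406, 245.15145874023438), 12.376471519470215) [[376.5, 155.0], [429.0, -84.4000015258789], [621.7000122070312, -42.099998474121094], [569.2000122070312, 197.3000030517578]] [109.7685389  113.3109758  116.66646186]

172   -2    1    3   -4   -0    4   -1    2    1   -1    1    2    0    1    4    4    3    4    2    6
175    1    2   -3    2   -2    6   -0    1   -3    0   -3    2   -0   -4    0   -1   -4    1   -2    4
178   -1    2    3    5   -1    5   67   63   65    4    4    1    0   -0    2    1    1    0   -1   -2
181    1   -2    1    3   62   69   67   66   68   63    5    1    2    1    1    1    2    2    0    1
184    2    2    2   -1   61   67   65   66   64   64   61    0    2    3   -4   -0   -2    2    4    0
187    1    0    1   -4    4   61   63   65   65   64   63   57    2   -3    3    4    0    1    3    4
190   -1   -4    0    0    4   59   65   64   66   65   65   61    3    3    1   -1    1    6   -2   -1
193    1    1    5   -1   -2    4   63   65   63   65   66   60  
[... 2763 characters left out ...]
  5    0
246  115   -0    3    1    1    2    0   -2    5   -1    5    2    2    2    2  109  112  111  112  112   -3   -1    0    1
249  118  111    1    2   -1    5    6    1    2   -0    0  113  111  111  111  113  113  112  113    1    3    3    2   -3
252  113  113  114  113  113  114  112  113  112  112  110  112   -2    2    3    5    2    1    5   -1    3   -2   -1    1
255  114  112  115    2    2   -0    0   -1   -0    3    2   -1   -2    2   -1    1    2    3    3   -2    3   -2   -1    5
223 182 [634.5 153.   67.2]
225 198 [590.5 146.   67.2]
296 206 [566.  -45.2 115.1]
304 248 [457.6 -67.5 113.5]
192 226 [514.  237.   44.4]
192 257 [429.3 241.8   2.3]
254 202 [574.1  64.2 116.4]
```

View pics/c.png

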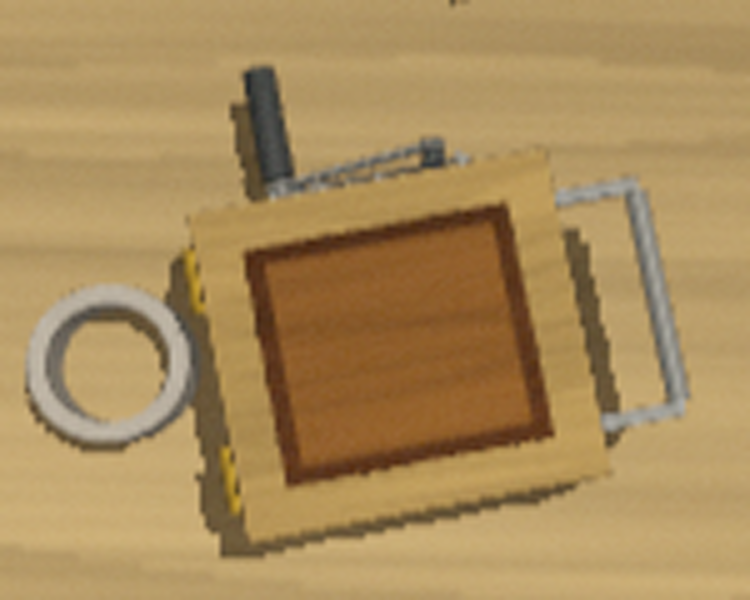

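```bash
python3 - <<'E'
from h import *
from scipy.optimize import minimize
P=pts('top0'); z=P[...,2]
v,u=np.mgrid[:420,:560]
roi=(u>195)&(u<320)&(v>170)&(v<290)
Q=P[roi&(z>106)&(z<122)]
# coarse frame
a=np.deg2rad(12)
for it in range(3):
    ex=np.array([-np.sin(a),np.cos(a)]); ey=np.array([-np.cos(a),-np.sin(a)])
    X=Q[:,:2]@ex; Y=Q[:,:2]@ey; x0=np.percentile(X,99.5)
    L=Q[X>x0-193]; r=cv2.minAreaRect(L[:,:2].astype(np.float32)); 
    B=Q[(X<x0-218)]; Yb=B[:,:2]@ey; B=B[abs(Yb-np.median(Yb))<55]
    c=B[:,:2].mean(0); w=np.linalg.svd(B[:,:2]-c)[2][0]; ab=np.arctan2(w[1],w[0]); ab=(ab+np.pi/2)%np.pi-np.pi/2
    print(r,np.rad2deg(ab),c,len(B)); a=(np.deg2rad(r[2])+ab)/2 if abs(r[2])<30 else ab
K=P[(u>215)&(u<232)&(v>176)&(v<201)&(z>55)&(z<75)]
c=K[:,:2].mean(0); w=np.linalg.svd(K[:,:2]-c)[2][0]; print('knob',c,np.rad2deg(np.arctan(w[1]/w[0])),np.percentile(K[:,2],[50,90]),np.sort((K[:,:2]-c)@w)[[3,-4]])
ex=np.array([-np.sin(a),np.cos(a)]); ey=np.array([-np.cos(a),-np.sin(a)])
X=L[:,:2]@ex;Y=L[:,:2]@ey
print(np.rad2deg(a),'X',np.percentile(X,[.5,1,50,99,99.5]),'Y',np.percentile(Y,[.5,1,50,99,99.5]),'bar',(B[:,:2]@ex).mean(),'knob X',c@ex,'Y',c@ey, 'lid z',np.median(L[:,2]),'bar z',np.percentile(B[:,2],[50,80]))
Tp=P[(u>165)&(u<212)&(v>220)&(v<262)&(z>38)&(z<52)]; print('tape',cv2.minEnclosingCircle(Tp[:,:2].astype(np.float32)))
E
```

```text
((494.60174560546875, 78.09123229980469), (197.14292907714844, 198.7702178955078), 12.147726058959961) 12.190306803165978 [513.98973844 -59.30724399] 194
((494.631103515625, 77.95484924316406), (197.14292907714844, 199.0491943359375), 12.147726058959961) 12.190306803165978 [513.98973844 -59.30724399] 194
((494.631103515625, 77.95484924316406), (197.14292907714844, 199.0491943359375), 12.147726058959961) 12.190306803165978 [513.98973844 -59.30724399] 194
knob [614.60876363 152.24242654] 12.609000358188888 [64.3789679  67.34285492] [-31.11681429  30.12102875]
12.16901643106297 X [-123.88633088 -122.93353568  -29.66538429   64.10773943   65.78245879] Y [-585.41299267 -580.53542047 -490.49090663 -403.15606049 -402.27156186] bar -166.32170229060242 knob X 19.264343706762038 Y -632.89064918643 lid z 113.40667616152882 bar z [111.93751932 113.77908808]
tape ((476.74285888671875, 238.02394104003906), 45.34073257446289)
```

>>> arm_command(
  moves=[
    [0,0,0,-7,100],
    [0,0,0,-14,100],
    [0,0,0,-21,60],
    [0,0,0,-28,40],
    [0,0,0,-33,35],
  ],
  newtons=60,
)

```text
time_s: 0.52
tcp_pos: [213.7, 559.7, 230.0]
tcp_rot: [-0.702, 0.704, 0.076, -0.077]
contact_force: [0.4, -0.8, 0.2]
finger_gap: 51.9
```

>>> arm_command(
  moves=[
    [0.01,0,-0.04,0,35],
    [0.02,0,-0.08,0,35],
    [0.03,0,-0.12,0,35],
    [0.04,0,-0.16,0,35],
    [0.05,0,-0.2,0,35],
    [0.06,0,-0.24,0,35],
    [0.07,0,-0.28,0,35],
    [0.08,0,-0.32,0,35],
  ],
)

```text
time_s: 1.18
tcp_pos: [360.9, 262.5, 230.4]
tcp_rot: [-0.702, 0.704, 0.076, -0.077]
contact_force: [0.2, 0.6, -0.3]
finger_gap: 29.9
```

>>> arm_command(
  moves=[
    [0.01,0,-0.04,0,35],
    [0.02,0,-0.08,0,35],
    [0.03,0,-0.12,0,35],
    [0.04,0,-0.16,0,35],
    [0.05,0,-0.2,0,35],
    [0.06,0,-0.24,0,35],
    [0.07,0,-0.28,0,35],
    [0.08,0,-0.32,0,35],
  ],
)

```text
time_s: 1.85
tcp_pos: [508.3, -34.9, 230.8]
tcp_rot: [-0.702, 0.704, 0.076, -0.077]
contact_force: [0.8, 0.6, 1.1]
finger_gap: 30.0
```

>>> arm_command(
  moves=[
    [0.004,0.01,-0.018,0,35],
    [0.004,0.03,-0.025,0,35],
    [0.004,0.03,-0.025,0,35],
    [0.004,0.03,-0.025,0,35],
  ],
)

```text
time_s: 2.18
tcp_pos: [516.1, -58.6, 199.7]
tcp_rot: [-0.703, 0.703, 0.074, -0.078]
contact_force: [-0.4, 0.6, -0.2]
finger_gap: 30.2
```

```bash
cat >> h.py <<'E'
A=np.deg2rad(12.17); EX=np.array([-np.sin(A),np.cos(A),0]); ES=np.array([np.cos(A),np.sin(A),0])
def loc(p): p=np.asarray(p); return np.stack([p@EX,p@ES,p[...,2]],-1)
def st():
    s=ctrl.get_state(); f=s['contact_force']; print('t %.2f'%s['time_s'],'tcp XsZ',loc(s['tcp_pos']).round(1),'F XsZ',loc(f).round(1),'gap %.1f'%s['finger_gap'])
E
python3 - <<'E'
from h import *
st(); snap('wrist','w1'); print(ctrl.get_state()['joint_positions'].round(2), ctrl.pinch_z)
Q=loc(pts('w1')); z=Q[...,2]
B=Q[(z>100)&(z<118)&(abs(Q[...,0]+166)<14)&(abs(Q[...,1]-494)<80)]
print(len(B)); 
for s0 in range(430,560,15):
    b=B[abs(B[:,1]-s0)<5]
    if len(b): print(s0,b[:,0].mean().round(1),np.percentile(b[:,2],80).round(1),len(b))
E
```

```text
t 2.18 tcp XsZ [-166.   492.2  199.7] F XsZ [ 0.7 -0.3 -0.2] gap 30.2
[-0.11  0.18 -0.29  1.1  -0.   -0.33] 18.700000000000003
2768
430 -160.9 112.8 283
445 -165.2 113.1 227
460 -165.2 113.3 220
475 -165.1 113.2 209
490 -165.0 113.2 201
505 -165.1 113.2 188
520 -165.2 113.1 179
535 -165.2 113.1 169
550 -159.9 112.5 237
```

View pics/w1.png

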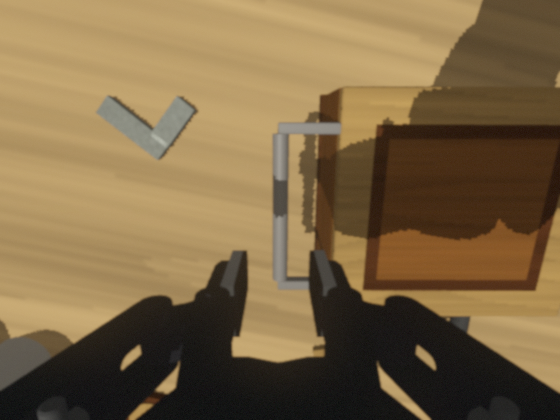

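The wrist view shows the bar at px (281,130–285), midway between the fingers. It measures X −165, top z 113, which fits the sizes given. Next I descend and grip it.

>>> arm_command(
  moves=[
    [0,0.025,0.001,0,35],
    [0,0.05,0.001,0,35],
    [0,0.075,0.001,0,35],
    [0,0.1,0.001,0,35],
    [0,0.112,0.001,0,35],
    [0,0.112,0.001,0,35],
    [0,0.112,0.001,0,35],
  ],
  newtons=30,
)

```text
time_s: 2.82
tcp_pos: [516.2, -56.3, 89.4]
tcp_rot: [-0.702, 0.703, 0.076, -0.078]
contact_force: [0.1, 0.6, -0.4]
finger_gap: 29.5
```

>>> arm_command(
  moves=[
    [0,0,0,0,10],
    [0,0,0,0,10],
    [0,0,0,0,10],
    [0,0,0,0,10],
    [0,0,0,0,5],
    [0,0,0,0,5],
  ],
)

```text
time_s: 3.32
tcp_pos: [517.8, -56.7, 91.3]
tcp_rot: [-0.702, 0.704, 0.077, -0.077]
contact_force: [-0.9, -2.0, 7.0]
finger_gap: 10.8
```

```bash
python3 -c "
from h import *
st()"
```

```text
t 3.32 tcp XsZ [-164.6  494.2   91.3] F XsZ [-1.8 -1.3  7. ] gap 10.8
```

```bash
cat >> h.py <<'E'
T0=np.array([-164.6,91.3])
def barT(th): return T0+[232*(1-np.cos(th))+6*np.sin(th),232*np.sin(th)+6*(np.cos(th)-1)]
def rows(pts_,s_to=None):
    "tool rows to X,Z targets from the present pose"
    s=ctrl.get_state(); M=Rt(); p=s['tcp_pos']; L=loc(p)
    for X,Z in pts_:
        w=X*EX+(L[1] if s_to is None else s_to)*ES+np.array([0,0,Z]); t=M.T@(w-p)/1000
        print(t.round(4).tolist())
def thof(p): # lid angle from tcp X,Z
    from scipy.optimize import minimize_scalar
    return minimize_scalar(lambda t:np.sum((barT(t)-np.asarray(p)[[0,2]])**2),bounds=(-.1,1.5),method='bounded').x
E
python3 - <<'E'
from h import *
rows([barT(.02*i*min(1,(i+1)/4)) for i in range(1,8)])
E
```

```text
[-0.0, -0.0023, 0.0]
[-0.0, -0.007, 0.0002]
[0.0, -0.0139, 0.0007]
[0.0, -0.0185, 0.0011]
[0.0, -0.0231, 0.0017]
[0.0, -0.0277, 0.0023]
[0.0, -0.0323, 0.003]
```

>>> arm_command(
  moves=[
    [0,-0.0023,0,0,5],
    [0,-0.007,0.0002,0,5],
    [0,-0.0139,0.0007,0,5],
    [0,-0.0185,0.0011,0,5],
    [0,-0.0231,0.0017,0,5],
    [0,-0.0277,0.0023,0,5],
    [0,-0.0323,0.003,0,5],
    [0,-0.0323,0.003,0,5],
  ],
  newtons=50,
)

```text
time_s: 3.98
tcp_pos: [517.1, -53.5, 124.5]
tcp_rot: [-0.702, 0.704, 0.077, -0.077]
contact_force: [0.1, -0.8, -2.3]
finger_gap: 10.1
```

```bash
cat > up.py <<'E'
from h import *
import sys
st(); t=thof(loc(ctrl.get_state()['tcp_pos'])); print('theta',t,'err',loc(ctrl.get_state()['tcp_pos'])[[0,2]]-barT(t))
step=float(sys.argv[1]); rows([barT(t+step*i) for i in range(1,8)])
E
python3 up.py .026
```

```text
t 3.98 tcp XsZ [-161.4  494.2  124.5] F XsZ [-0.8 -0.1 -2.3] gap 10.1
theta 0.14379253037264225 err [-0.0099343   0.00169776]
[0.0, -0.0059, 0.0011]
[0.0, -0.0118, 0.0023]
[0.0, -0.0177, 0.0037]
[0.0, -0.0235, 0.0053]
[0.0, -0.0293, 0.0069]
[0.0001, -0.0351, 0.0088]
[0.0001, -0.0408, 0.0108]
```

>>> arm_command(
  moves=[
    [0,-0.0059,0.0011,0,5],
    [0,-0.0118,0.0023,0,5],
    [0,-0.0177,0.0037,0,5],
    [0,-0.0235,0.0053,0,5],
    [0,-0.0293,0.0069,0,5],
    [0,-0.0351,0.0088,0,5],
    [0,-0.0408,0.0108,0,5],
    [0,-0.0408,0.0108,0,5],
  ],
)

```text
time_s: 4.65
tcp_pos: [514.7, -42.6, 166.5]
tcp_rot: [-0.702, 0.704, 0.078, -0.077]
contact_force: [0.3, -2.0, -1.5]
finger_gap: 10.1
```

```bash
python3 up.py .026
```

```text
t 4.65 tcp XsZ [-150.1  494.2  166.5] F XsZ [-2.  -0.1 -1.5] gap 10.1
theta 0.33127320246118624 err [-0.07660087  0.02852218]
[0.0, -0.0056, 0.0022]
[0.0, -0.0112, 0.0046]
[0.0001, -0.0167, 0.007]
[0.0001, -0.0221, 0.0096]
[0.0001, -0.0275, 0.0124]
[0.0001, -0.0328, 0.0152]
[0.0001, -0.038, 0.0183]
```

>>> arm_command(
  moves=[
    [0,-0.0056,0.0022,0,5],
    [0,-0.0112,0.0046,0,5],
    [0,-0.0167,0.007,0,5],
    [0,-0.0221,0.0096,0,5],
    [0,-0.0275,0.0124,0,5],
    [0,-0.0328,0.0152,0,5],
    [0,-0.038,0.0183,0,5],
    [0,-0.038,0.0183,0,5],
  ],
)

```text
time_s: 5.32
tcp_pos: [510.8, -24.1, 205.6]
tcp_rot: [-0.702, 0.704, 0.078, -0.077]
contact_force: [1.1, -2.7, -1.7]
finger_gap: 9.8
```

```bash
python3 up.py .026
```

```text
t 5.32 tcp XsZ [-131.2  494.2  205.6] F XsZ [-2.8  0.5 -1.7] gap 9.8
theta 0.5186976829200868 err [-0.09100011  0.05511333]
[0.0, -0.0051, 0.0033]
[0.0001, -0.0101, 0.0066]
[0.0001, -0.0151, 0.01]
[0.0001, -0.0199, 0.0136]
[0.0002, -0.0247, 0.0173]
[0.0002, -0.0294, 0.0211]
[0.0002, -0.034, 0.025]
```

>>> arm_command(
  moves=[
    [0,-0.0051,0.0033,0,5],
    [0,-0.0101,0.0066,0,5],
    [0,-0.0151,0.01,0,5],
    [0,-0.0199,0.0136,0,5],
    [0,-0.0247,0.0173,0,5],
    [0,-0.0294,0.0211,0,5],
    [0,-0.034,0.025,0,5],
    [0,-0.034,0.025,0,5],
  ],
)

```text
time_s: 5.98
tcp_pos: [505.2, 1.2, 240.6]
tcp_rot: [-0.702, 0.704, 0.078, -0.077]
contact_force: [1.7, -1.4, -1.5]
finger_gap: 10.2
```

```bash
python3 up.py .026
```

```text
t 5.98 tcp XsZ [-105.3  494.1  240.6] F XsZ [-1.7  1.4 -1.5] gap 10.2
theta 0.7063645789096892 err [-0.12188187  0.10958514]
[0.0, -0.0043, 0.0042]
[0.0001, -0.0087, 0.0084]
[0.0001, -0.0129, 0.0127]
[0.0002, -0.017, 0.0171]
[0.0002, -0.021, 0.0216]
[0.0003, -0.0249, 0.0263]
[0.0003, -0.0286, 0.031]
```

>>> arm_command(
  moves=[
    [0,-0.0043,0.0042,0,5],
    [0,-0.0087,0.0084,0,5],
    [0,-0.0129,0.0127,0,5],
    [0,-0.017,0.0171,0,5],
    [0,-0.021,0.0216,0,5],
    [0,-0.0249,0.0263,0,5],
    [0,-0.0286,0.031,0,5],
    [0,-0.0286,0.031,0,5],
  ],
)

```text
time_s: 6.65
tcp_pos: [498.5, 32.5, 270.0]
tcp_rot: [-0.702, 0.703, 0.079, -0.077]
contact_force: [3.2, -3.0, 0.4]
finger_gap: 9.8
```

```bash
python3 up.py .026
```

```text
t 6.65 tcp XsZ [-73.3 494.1 270. ] F XsZ [-3.6  2.6  0.4] gap 9.8
theta 0.8938843486992637 err [-0.1027594   0.13487736]
[0.0001, -0.0035, 0.0049]
[0.0001, -0.0069, 0.0099]
[0.0002, -0.0103, 0.0149]
[0.0002, -0.0135, 0.02]
[0.0003, -0.0166, 0.0252]
[0.0003, -0.0195, 0.0305]
[0.0004, -0.0223, 0.0358]
```

>>> arm_command(
  moves=[
    [0,-0.0035,0.0049,0,5],
    [0,-0.0069,0.0099,0,5],
    [0.0004,-0.0103,0.0149,0,5],
    [0.0006,-0.0135,0.02,0,5],
    [0.0008,-0.0166,0.0252,0,5],
    [0.0008,-0.0195,0.0305,0,5],
    [0.0008,-0.0195,0.0305,0,5],
    [0.0008,-0.0195,0.0305,0,5],
  ],
)

```text
time_s: 7.32
tcp_pos: [492.1, 62.5, 289.8]
tcp_rot: [-0.702, 0.703, 0.079, -0.077]
contact_force: [-0.1, -4.9, 4.2]
finger_gap: 10.0
```

```bash
python3 up.py .015
```

```text
t 7.32 tcp XsZ [-42.6 494.2 289.8] F XsZ [-4.7 -1.2  4.2] gap 10.0
theta 1.051359405170137 err [-0.0682826   0.12704973]
[0.0, -0.0015, 0.0031]
[0.0001, -0.0031, 0.0062]
[0.0001, -0.0046, 0.0094]
[0.0001, -0.0061, 0.0125]
[0.0002, -0.0076, 0.0157]
[0.0002, -0.009, 0.0189]
[0.0002, -0.0103, 0.0221]
```

>>> arm_command(
  moves=[
    [0,-0.002,0.0028,0,5],
    [0,-0.0039,0.0057,0,5],
    [0,-0.0056,0.0089,0,5],
    [0,-0.0071,0.012,0,5],
    [0,-0.0086,0.0152,0,5],
    [0,-0.01,0.0184,0,5],
    [0,-0.01,0.0184,0,5],
  ],
)

```text
time_s: 7.9
tcp_pos: [487.8, 81.7, 299.5]
tcp_rot: [-0.703, 0.703, 0.079, -0.078]
contact_force: [3.9, 3.1, -7.8]
finger_gap: 10.1
```

```bash
python3 up.py .008
```

```text
t 7.90 tcp XsZ [-23.  494.  299.5] F XsZ [ 2.2  4.4 -7.8] gap 10.1
theta 1.1455346932574397 err [-0.14314773  0.33920508]
[0.0, -0.0004, 0.0019]
[0.0, -0.0011, 0.0036]
[0.0001, -0.0018, 0.0053]
[0.0001, -0.0024, 0.007]
[0.0001, -0.0031, 0.0088]
[0.0001, -0.0038, 0.0105]
[0.0001, -0.0044, 0.0122]
```

```bash
python3 - <<'E'
from h import *
st(); c=snap('scene','s1')
a=cv2.imread('pics/scene0.png')[170:255,270:370]; b=cv2.imread('pics/s1.png')[150:255,270:370]
f=lambda i:cv2.resize(i,None,fx=4,fy=5.6,interpolation=cv2.INTER_CUBIC)
r=np.zeros((588,800,3),np.uint8); A_=f(a); r[:A_.shape[0],:400]=A_; r[:,400:]=f(b); cv2.imwrite('pics/c2.png',r)
E
```

```text
t 7.90 tcp XsZ [-23.  494.  299.5] F XsZ [ 2.2  4.4 -7.8] gap 10.1
```

View pics/c2.png

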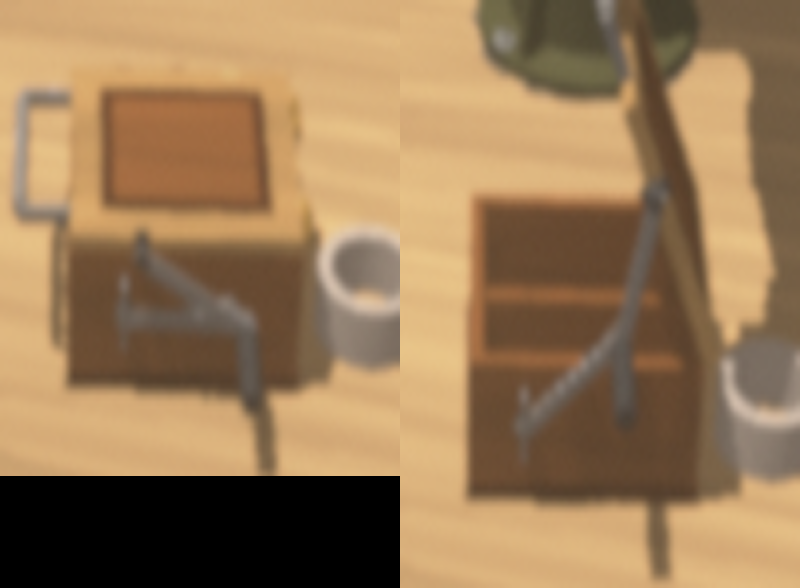

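Left (shut): foot (124,319), elbow (243,322), top pivot (143,242). Right (now): foot (524,428), elbow (622,335), top pivot (655,195), knob end (627,418). The elbow is still behind straight.

```bash
cat >> h.py <<'E'
def ray(u,v,f,S):
    z=np.load('pics/'+f+'.npz'); fx,fy,cx,cy=z['k']; d=z['pose'][:3,:3]@np.array([(u-cx)/fx,-(v-cy)/fy,-1]); o=z['pose'][:3,3]
    k=(S-o@ES)/(d@ES); L=loc(o+k*d); return np.array([66.9-L[0],L[2]])
E
python3 - <<'E'
from h import *
for n,f,r0,x0,L in [('shut','scene0',170,0,dict(foot=(124,319,592),slT=(125,275,585),slB=(125,362,585),elb=(243,322,592),top=(143,242,592),kend=(250,398,676))),
 ('now','s1',150,400,dict(foot=(524,428,592),slT=(525,387,585),slB=(525,468,585),elb=(622,335,592),top=(655,195,592),kend=(627,418,676)))]:
    for k,(x,y,S) in L.items(): print(n,k,'front,Z',ray(270+(x-x0)/4,r0+y/5.6,f,S).round(1))
P=loc(pts('s1')); 
for u in range(300,328,2): print(u,[ '%.0f,%.0f,%.0f'%(66.9-P[v,u,0],P[v,u,1],P[v,u,2]) for v in range(206,228,3)])
E
```

```text
shut foot front,Z [143.1  61.9]
shut slT front,Z [143.2  88.5]
shut slB front,Z [140.9  24.6]
shut elb front,Z [46.2 62. ]
shut top front,Z [129.9 117.5]
shut kend front,Z [46.8 73.2]
now foot front,Z [143.2  64.1]
now slT front,Z [143.2  88.5]
now slB front,Z [141.   29.1]
now elb front,Z [ 67.7 132.3]
now top front,Z [ 48.3 227.2]
now kend front,Z [ 68.8 136.9]
300 ['146,503,82', '145,490,61', '144,489,48', '147,574,97', '147,583,92', '147,579,76', '146,583,67', '146,592,61']
302 ['139,499,80', '138,488,60', '137,487,46', '141,576,99', 'nan,nan,nan', '140,577,75', '140,583,67', '140,587,58']
304 ['132,497,79', '131,488,60', '131,492,50', '135,584,105', '134,577,87', '133,575,74', '133,584,68', '133,576,50']
306 ['125,491,74', '125,497,66', '124,498,54', '128,580,102', '128,579,89', '127,580,77', '127,592,74', '126,580,53']
308 ['118,491,75', '118,493,64', '117,493,51', '121,575,98', '121,579,89', '121,590,85', '121,593,75', '119,576,50']
310 ['112,498,80', '111,494,65', '111,497,55', '115,579,101', '115,582,91', '115,586,82', '113,578,64', '113,582,55']
312 ['105,491,76', '104,486,
[... 177 characters left out ...]
'100,579,65', '100,587,59']
316 ['92,498,80', '91,496,66', '90,491,51', '96,586,107', '96,588,96', '95,580,78', '94,576,63', '93,578,52']
318 ['84,489,75', '84,498,68', '83,489,49', '90,589,109', '88,572,85', '88,580,78', '87,580,66', '87,578,53']
320 ['78,496,79', '77,495,66', '84,588,121', '84,592,112', '83,586,95', '82,580,79', '81,584,70', '80,579,54']
322 ['71,495,79', '70,491,64', '78,586,119', '77,580,103', '76,581,92', '76,585,83', '74,580,67', '74,581,55']
324 ['64,491,76', '72,586,131', '73,608,135', '74,625,136', '75,640,135', '76,651,132', '76,659,126', '67,579,53']
326 ['67,595,150', '67,594,137', '68,611,138', '68,623,135', '69,641,136', '70,657,137', '70,662,129', '60,577,52']
```

```bash
cat >> h.py <<'E'
def top(th,h): return np.array([132*np.cos(th)-h*np.sin(th),100+132*np.sin(th)+h*np.cos(th)])
def elbow(th,zf,h,side=1):
    f=np.array([145,zf]); t=top(th,h); D=t-f; d=np.linalg.norm(D); q=np.sqrt(max(0,1e4-d*d/4)); n=np.array([-D[1],D[0]])/d
    return (f+t)/2+side*q*n, q, d
def stop(zf,h):
    from scipy.optimize import brentq
    return brentq(lambda t:np.linalg.norm(top(t,h)-[145,zf])-200,.6,1.57)
E
python3 - <<'E'
from h import *
for h in(0,3,6,9,12):
    print(h,'stop',[round(stop(z,h),3) for z in(52,60,64,66,68)])
    for zf in(60,62,64,66,68): e,q,d=elbow(1.1455,zf,h); e0=elbow(0,zf,h)[0]; print('  ',zf,'now',e.round(1),'h %.1f'%q,'shut',e0.round(1))
E
```

```text
0 stop [1.232, 1.3, 1.334, 1.351, 1.367]
   60 now [ 65.7 120.9] h 39.1 shut [45.5 49.8]
   62 now [ 64.  120.7] h 41.1 shut [45.8 49.3]
   64 now [ 62.5 120.6] h 43.0 shut [46.2 48.7]
   66 now [ 61.1 120.5] h 44.8 shut [46.7 47.9]
   68 now [ 59.8 120.4] h 46.4 shut [47.2 46.9]
3 stop [1.209, 1.277, 1.311, 1.328, 1.344]
   60 now [ 67.1 122.7] h 36.1 shut [45.2 53.3]
   62 now [ 65.3 122.4] h 38.3 shut [45.4 53. ]
   64 now [ 63.7 122.2] h 40.3 shut [45.7 52.6]
   66 now [ 62.2 122. ] h 42.2 shut [46. 52.]
   68 now [ 60.8 121.9] h 44.0 shut [46.4 51.3]
6 stop [1.186, 1.254, 1.288, 1.304, 1.321]
   60 now [ 68.7 124.7] h 32.8 shut [45.1 56.6]
   62 now [ 66.8 124.3] h 35.2 shut [45.2 56.4]
   64 now [ 65. 124.] h 37.4 shut [45.3 56.2]
   66 now [ 63.4 123.8] h 39.4 shut [45.5 55.8]
   68 now [ 61.8 123.5] h 41.4 shut [45.8 55.3]
9 stop [1.162, 1.23, 1.264, 1.28, 1.297]
   60 now [ 70.8 127. ] h 29.0 shut [45.  59.7]
   62 now [ 68.6 126.5] h 31.7 shut [45.  59.6]
   64 now [ 66.6 126. ] h 34.2 shut [45.1 59.5]
   66 now [ 64.8 125.7] h 36.4 shut [45.2 59.3]
   68 now [ 63.1 125.4] h 38.5 shut [45.4 59. ]
12 stop [1.138, 1.206, 1.24, 1.256, 1.273]
   60 now [ 73.3 129.7] h 24.6 shut [45.  62.6]
   62 now [ 70.7 129. ] h 27.7 shut [45.  62.7]
   64 now [ 68.5 128.3] h 30.5 shut [45.  62.7]
   66 now [ 66.4 127.8] h 33.0 shut [45.1 62.6]
   68 now [ 64.6 127.4] h 35.3 shut [45.2 62.4]
```

>>> arm_command(
  moves=[
    [0,-0.0014,0.0032,0,5],
    [0,-0.0026,0.0065,0,5],
    [0,-0.0038,0.0097,0,5],
    [0,-0.005,0.013,0,5],
    [0,-0.0061,0.0162,0,5],
    [0,-0.0061,0.0162,0,5],
    [0,-0.0061,0.0162,0,5],
  ],
)

```text
time_s: 8.53
tcp_pos: [484.3, 97.7, 305.6]
tcp_rot: [-0.703, 0.703, 0.08, -0.078]
contact_force: [4.1, 1.5, -6.3]
finger_gap: 10.2
```

```bash
cat > look.py <<'E'
from h import *
import sys
st(); t=thof(loc(ctrl.get_state()['tcp_pos'])); print('theta',t,'err',(loc(ctrl.get_state()['tcp_pos'])[[0,2]]-barT(t)).round(2))
n=sys.argv[1]; snap('scene',n)
P=loc(pts(n)); P[...,0]=66.9-P[...,0]
# knob: points out beyond the links, s 615..655
m=(P[...,1]>612)&(P[...,1]<662)&(P[...,2]>40)&(P[...,2]<190)&(P[...,0]>20)&(P[...,0]<140)
K=P[m]; print('knob front %.1f Z %.1f n %d'%(np.median(K[:,0]),np.median(K[:,2]),len(K)))
E
python3 look.py s2; python3 - <<'E'
import sys; sys.path.insert(0,'.')
from h import *
for n in('scene0','s1'):
    P=loc(pts(n)); P[...,0]=66.9-P[...,0]
    m=(P[...,1]>612)&(P[...,1]<662)&(P[...,2]>40)&(P[...,2]<190)&(P[...,0]>20)&(P[...,0]<140); K=P[m]; print(n,np.median(K,0),len(K))
E
```

```text
t 8.53 tcp XsZ [ -6.6 494.  305.6] F XsZ [ 0.6  4.4 -6.3] gap 10.2
theta 1.220892380852981 err [-0.1   0.31]
knob front 78.6 Z 142.0 n 57
scene0 [ 43.90341978 642.38773243  63.42645248] 65
s1 [ 69.04351851 642.50156823 132.95491326] 63
```

```bash
python3 - <<'E'
from h import *
for zf in(56,58,60,62,64): print(zf,'stop %.3f'%stop(zf,6),[ (elbow(t,zf,6)[0].round(1).tolist(),elbow(t,zf,6)[1].round(1)) for t in(1.1455,1.2209)])
E
```

```text
56 stop 1.220 [([73.3, 125.7], np.float64(27.3)), ([92.3, 141.0], np.float64(0.0))]
58 stop 1.237 [([70.9, 125.1], np.float64(30.2)), ([81.5, 135.3], np.float64(12.7))]
60 stop 1.254 [([68.7, 124.7], np.float64(32.8)), ([77.0, 133.3], np.float64(18.2))]
62 stop 1.271 [([66.8, 124.3], np.float64(35.2)), ([73.6, 132.0], np.float64(22.2))]
64 stop 1.288 [([65.0, 124.0], np.float64(37.4)), ([70.8, 131.0], np.float64(25.6))]
```

>>> arm_command(
  moves=[
    [0.0002,0,0.0008,0,5],
    [0.0003,-0.0002,0.0015,0,5],
    [0.0003,-0.0004,0.0022,0,5],
    [0.0003,-0.0007,0.0028,0,5],
    [0.0003,-0.0007,0.0028,0,5],
    [0.0003,-0.0007,0.0028,0,5],
  ],
)

```text
time_s: 9.08
tcp_pos: [483.8, 100.3, 306.5]
tcp_rot: [-0.703, 0.703, 0.079, -0.078]
contact_force: [1.9, 0.1, -3.5]
finger_gap: 10.1
```

```bash
python3 look.py s3
```

```text
t 9.08 tcp XsZ [ -3.9 494.1 306.5] F XsZ [-0.3  1.9 -3.5] gap 10.1
theta 1.2328922454311557 err [-0.09  0.29]
knob front 81.9 Z 144.4 n 60
```

>>> arm_command(
  moves=[
    [0,-0.0002,0.0006,0,5],
    [0,-0.0004,0.0012,0,5],
    [0,-0.0005,0.0016,0,5],
    [0,-0.0005,0.0016,0,5],
  ],
)

```text
time_s: 9.47
tcp_pos: [483.4, 102.1, 307.0]
tcp_rot: [0.703, -0.703, -0.08, 0.078]
contact_force: [2.3, 1.5, -3.4]
finger_gap: 10.7
```

```bash
python3 look.py s4
```

```text
t 9.47 tcp XsZ [ -2.1 494.1 307. ] F XsZ [ 0.9  2.5 -3.4] gap 10.7
theta 1.2410289134636039 err [-0.09  0.3 ]
knob front 85.4 Z 147.7 n 60
```

>>> arm_command(
  moves=[
    [0,-0.0002,0.0005,0,5],
    [0,-0.0003,0.0009,0,5],
    [0,-0.0003,0.0009,0,5],
    [0,-0.0003,0.0009,0,5],
  ],
)

```text
time_s: 9.85
tcp_pos: [483.4, 102.5, 307.2]
tcp_rot: [-0.702, 0.703, 0.079, -0.078]
contact_force: [4.0, -2.9, -4.8]
finger_gap: 9.7
```

```bash
python3 look.py s5
```

```text
t 9.85 tcp XsZ [ -1.7 494.1 307.2] F XsZ [-3.7  3.3 -4.8] gap 9.7
theta 1.2430746569517361 err [-0.1   0.31]
knob front 93.3 Z 151.9 n 64
```

>>> arm_command(
  moves=[
    [0,0,0,0,5],
    [0,0.0002,-0.0007,0,5],
    [0,0.0005,-0.0014,0,5],
    [0,0.0007,-0.002,0,5],
    [0,0.0007,-0.002,0,5],
  ],
)

```text
time_s: 10.32
tcp_pos: [483.8, 100.5, 306.5]
tcp_rot: [-0.702, 0.703, 0.079, -0.078]
contact_force: [3.7, -2.7, -3.6]
finger_gap: 9.9
```

```bash
python3 look.py s6
```

```text
t 10.32 tcp XsZ [ -3.8 494.1 306.5] F XsZ [-3.4  3.1 -3.6] gap 9.9
theta 1.2336240103674359 err [-0.08  0.25]
knob front 99.0 Z 156.2 n 59
```

>>> arm_command(
  moves=[
    [0,0.0002,-0.0006,0,5],
    [0,0.0004,-0.0012,0,5],
    [0,0.0006,-0.0018,0,5],
    [0,0.0008,-0.0024,0,5],
    [0,0.001,-0.003,0,5],
    [0,0.0013,-0.0036,0,5],
    [0,0.0013,-0.0036,0,5],
  ],
)

```text
time_s: 10.95
tcp_pos: [484.6, 96.8, 305.2]
tcp_rot: [-0.702, 0.703, 0.079, -0.078]
contact_force: [2.3, -0.2, -2.8]
finger_gap: 10.1
```

```bash
python3 look.py s7
```

```text
t 10.95 tcp XsZ [ -7.6 494.1 305.2] F XsZ [-0.7  2.2 -2.8] gap 10.1
theta 1.2164179920259823 err [-0.09  0.28]
knob front 104.8 Z 158.8 n 69
```

>>> arm_command(
  moves=[
    [0,0,0,0,15],
    [0,0,0,0,25],
    [0,0,0,0,35],
    [0,0,0,0,35],
    [0,0,0,0,35],
    [0,0,0,0,35],
  ],
)

```text
time_s: 11.5
tcp_pos: [484.5, 96.9, 305.4]
tcp_rot: [-0.702, 0.703, 0.079, -0.078]
contact_force: [0.1, 0.4, 0.6]
finger_gap: 29.8
```

>>> arm_command(
  moves=[
    [0,-0.008,0,0,35],
    [0,-0.02,0,0,35],
    [0,-0.04,0,0,35],
    [0,-0.06,0,0,35],
    [0,-0.08,0,0,35],
    [0,-0.08,0,0,35],
  ],
)

```text
time_s: 12.0
tcp_pos: [485.6, 97.3, 389.8]
tcp_rot: [-0.703, 0.703, 0.082, -0.076]
contact_force: [-0.7, -0.3, 0.8]
finger_gap: 29.8
```

```bash
python3 look.py s8; python3 - <<'E'
from h import *
print(ctrl.get_state()['joint_positions'].round(2))
P=loc(pts('s8')); P[...,0]=66.9-P[...,0]
m=(P[...,1]>612)&(P[...,1]<690)&(P[...,2]>100)&(P[...,2]<190)&(P[...,0]>60)&(P[...,0]<140); K=P[m]; print(np.percentile(K,[2,50,98],axis=0).round(1))
cv2.imwrite('pics/c3.png',cv2.resize(cv2.imread('pics/s8.png')[30:260,220:420],None,fx=2.6,fy=2.6,interpolation=cv2.INTER_CUBIC))
E
```

```text
t 12.00 tcp XsZ [ -7.3 495.2 389.8] F XsZ [-0.2 -0.8  0.8] gap 29.8
theta 1.304536668484851 err [-19.4   79.13]
knob front 107.0 Z 158.7 n 62
[ 0.2   0.09  0.03  1.5  -0.   -0.02]
[[ 97.7 613.1 147. ]
 [106.8 646.3 157.6]
 [114.  667.6 163.4]]
```

View pics/c3.png

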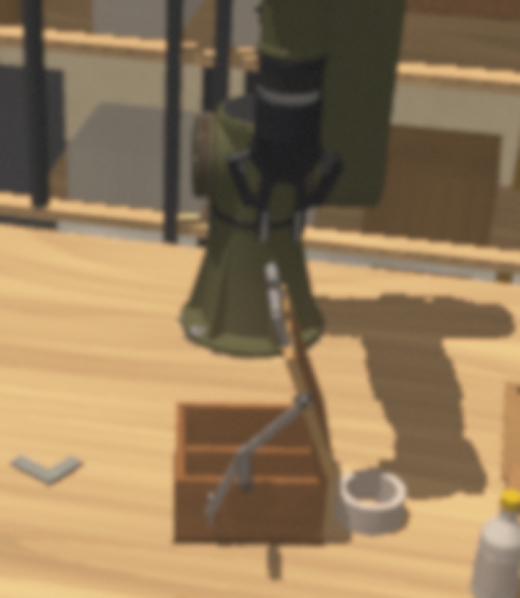

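>>> arm_command(
  moves=[
    [0.02,0,-0.004,0,45],
    [0.05,0,-0.01,0,45],
    [0.08,0,-0.018,0,45],
    [0.11,0,-0.026,0,45],
    [0.14,0,-0.032,0,45],
    [0.153,0,-0.034,0,45],
    [0.153,0,-0.034,0,45],
    [0.153,0,-0.034,0,45],
  ],
)

```text
time_s: 12.72
tcp_pos: [642.0, 97.9, 387.4]
tcp_rot: [-0.703, 0.703, 0.08, -0.077]
contact_force: [-0.3, -0.4, 0.4]
finger_gap: 38.6
```

>>> arm_command(
  moves=[
    [0,0.02,0,0,45],
    [0,0.05,0,0,45],
    [0,0.08,0,0,45],
    [0,0.11,0,0,45],
    [0,0.13,0,0,45],
    [0,0.14,0,0,45],
    [0,0.14,0,0,45],
    [0,0.14,0,0,45],
  ],
)

```text
time_s: 13.38
tcp_pos: [642.0, 97.9, 248.5]
tcp_rot: [-0.703, 0.703, 0.08, -0.077]
contact_force: [-1.2, 0.1, -0.4]
finger_gap: 38.2
```

```bash
python3 look.py s9; python3 - <<'E'
from h import *
print(ctrl.get_state()['joint_positions'].round(2), elbow(1.2125,59,6,-1), elbow(1.2155,59,6,-1))
c=snap('wrist','w9'); P=loc(pts('w9')); P[...,0]=66.9-P[...,0]
for s0 in range(615,680,8):
    m=(abs(P[...,1]-s0)<4)&(P[...,2]>138)&(P[...,2]<175)&(P[...,0]>80)&(P[...,0]<135); K=P[m]
    if len(K): print(s0,K[:,0].min().round(1),np.mean(K[:,0]).round(1),K[:,0].max().round(1),np.percentile(K[:,2],90).round(1),len(K))
a=cv2.imread('pics/s9.png')[20:260,230:380]; b=cv2.imread('pics/w9.png')
o=np.zeros((576,800,3),np.uint8); o[:,:360]=cv2.resize(a,(360,576)); o[:330,360:]=cv2.resize(b,(440,330)); cv2.imwrite('pics/c4.png',o)
E
```

```text
t 13.38 tcp XsZ [-39.6 648.2 248.5] F XsZ [ 0.4 -1.2 -0.4] gap 38.2
theta 0.9644740458524048 err [ 20.26 -30.89]
knob front 107.0 Z 158.4 n 65
[ 0.15  0.4   0.12  1.28 -0.   -0.07] (array([108.23079832, 151.99476226]), np.float64(18.161338454037175), np.float64(196.6740022022017)) (array([107.3171009 , 151.62828464]), np.float64(17.320130340697855), np.float64(196.9772888937325))
615 99.6 107.8 116.1 162.1 240
623 99.4 107.8 116.1 162.1 244
631 99.2 107.7 116.1 162.1 240
639 99.2 108.0 116.1 162.1 223
647 99.7 107.9 116.1 162.1 221
655 99.5 107.7 116.1 162.1 210
663 99.4 107.9 116.1 162.1 112
```

View pics/c4.png

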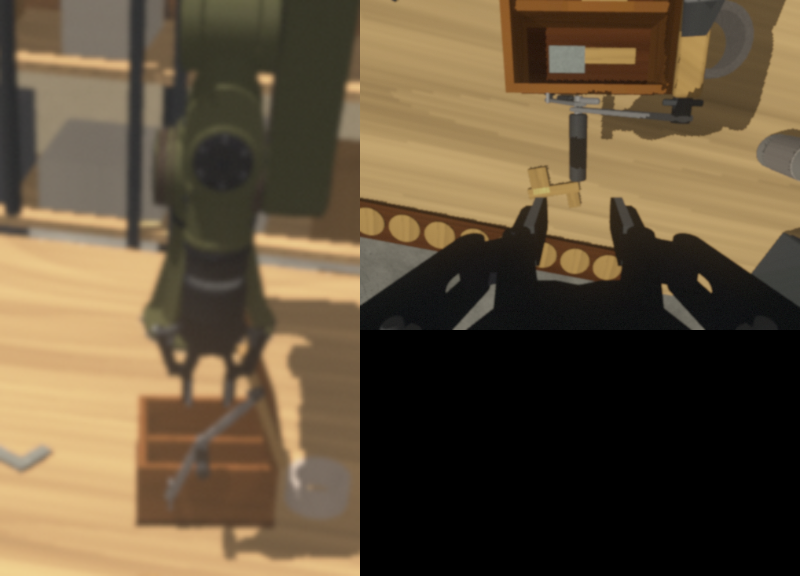

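The wrist view shows the knob at (578,115–180) in the composite. It measures front 107.8, centre z about 152 and end at s 667, which agrees with the model for foot z 59. The jaws straddle it, so I descend and grip.

>>> arm_command(
  moves=[
    [0,0.02,-0.001,0,45],
    [0,0.04,-0.001,0,45],
    [0,0.06,-0.001,0,45],
    [0,0.08,-0.001,0,45],
    [0,0.095,-0.001,0,45],
    [0,0.107,-0.001,0,45],
    [0,0.115,-0.001,0,45],
    [0,0.115,-0.001,0,45],
  ],
)

```text
time_s: 14.15
tcp_pos: [644.0, 97.1, 133.9]
tcp_rot: [-0.703, 0.703, 0.081, -0.076]
contact_force: [0.2, -0.2, -0.6]
finger_gap: 38.4
```

```bash
python3 look.py s10
```

```text
t 14.15 tcp XsZ [-40.8 650.  133.9] F XsZ [-0.3  0.1 -0.6] gap 38.4
theta 0.39599603973791336 err [103.49 -46.45]
knob front 104.5 Z 162.0 n 203
```

>>> arm_command(
  moves=[
    [0,0,0,0,15],
    [0,0,0,0,15],
    [0,0,0,0,12],
    [0,0,0,0,12],
    [0,0,0,0,12],
  ],
  newtons=40,
)

```text
time_s: 14.62
tcp_pos: [645.4, 97.6, 136.2]
tcp_rot: [0.703, -0.703, -0.082, 0.075]
contact_force: [1.2, 1.5, 4.8]
finger_gap: 16.7
```

>>> arm_command(
  moves=[
    [0,0,0,0,8],
    [0,0,0,0,8],
    [0,0,0,0,8],
  ],
  newtons=90,
)

```text
time_s: 14.87
tcp_pos: [645.5, 97.6, 136.4]
tcp_rot: [0.703, -0.703, -0.082, 0.075]
contact_force: [-0.9, 1.1, 4.1]
finger_gap: 15.2
```

```bash
cat >> h.py <<'E'
FT=np.array([66.9-145,59.])  # foot X,Z
E
cat > dn.py <<'E'
from h import *
import sys
# args: start angle ref? knob path round the foot; G = tcp->knob offset measured at the grasp
s=ctrl.get_state(); L=loc(s['tcp_pos']); F=loc(s['contact_force']); st()
K=L[[0,2]]+[0,18.7]; d=K-FT; r=np.linalg.norm(d); ph=np.arctan2(d[0],d[1]); er=d/r; et=np.array([er[1],-er[0]])
print('phi %.3f r %.1f Fr %.1f Ft %.1f'%(ph,r,F[[0,2]]@er,F[[0,2]]@et))
step=float(sys.argv[1]); n=int(sys.argv[2]); sc=float(sys.argv[3]) if len(sys.argv)>3 else 0
f=lambda i:min(1,i/n)
rows([FT+(r+sc*f(i))*np.array([np.sin(ph+step*i),np.cos(ph+step*i)])-[0,18.7] for i in range(1,n+1)])
E
python3 dn.py .05 7
```

```text
t 14.87 tcp XsZ [-40.7 651.5 136.4] F XsZ [ 1.2 -0.7  4.1] gap 15.2
phi 0.372 r 103.1 Fr 4.3 Ft -0.3
[0.0, 0.002, 0.0048]
[0.0001, 0.0042, 0.0094]
[0.0001, 0.0067, 0.0139]
[0.0001, 0.0093, 0.0183]
[0.0001, 0.0122, 0.0226]
[0.0001, 0.0153, 0.0267]
[0.0001, 0.0186, 0.0307]
```

```bash
sed -i 's/18\.7/15.9/g' dn.py; python3 dn.py .025 7
```

```text
t 14.87 tcp XsZ [-40.7 651.5 136.4] F XsZ [ 1.2 -0.7  4.1] gap 15.2
phi 0.382 r 100.5 Fr 4.3 Ft -0.4
[0.0, 0.001, 0.0023]
[0.0, 0.002, 0.0046]
[0.0, 0.0031, 0.0069]
[0.0001, 0.0042, 0.0091]
[0.0001, 0.0054, 0.0113]
[0.0001, 0.0066, 0.0135]
[0.0001, 0.0079, 0.0157]
```

>>> arm_command(
  moves=[
    [0,0.001,0.0023,0,8],
    [0,0.002,0.0046,0,8],
    [0,0.0031,0.0069,0,8],
    [0,0.0042,0.0091,0,8],
    [0,0.0054,0.0113,0,8],
    [0,0.0066,0.0135,0,8],
    [0,0.0066,0.0135,0,8],
  ],
  newtons=100,
)

```text
time_s: 15.45
tcp_pos: [642.4, 111.6, 129.4]
tcp_rot: [0.703, -0.702, -0.082, 0.075]
contact_force: [-0.1, 1.3, 3.9]
finger_gap: 15.2
```

```bash
python3 dn.py .03 7
```

```text
t 15.45 tcp XsZ [-26.3 651.5 129.4] F XsZ [1.3 0.2 3.9] gap 15.2
phi 0.541 r 100.6 Fr 4.1 Ft -0.9
[0.0, 0.0016, 0.0026]
[0.0, 0.0033, 0.0051]
[0.0, 0.005, 0.0075]
[0.0, 0.0068, 0.01]
[0.0001, 0.0087, 0.0123]
[0.0001, 0.0107, 0.0146]
[0.0001, 0.0127, 0.0168]
```

>>> arm_command(
  moves=[
    [0,0.0016,0.0026,0,8],
    [0,0.0033,0.0051,0,8],
    [0,0.005,0.0075,0,8],
    [0,0.0068,0.01,0,8],
    [0,0.0087,0.0123,0,8],
    [0,0.0107,0.0146,0,8],
    [0,0.0127,0.0168,0,8],
    [0,0.0127,0.0168,0,8],
  ],
)

```text
time_s: 16.12
tcp_pos: [638.5, 129.0, 116.0]
tcp_rot: [0.703, -0.702, -0.082, 0.076]
contact_force: [1.0, 3.7, -0.1]
finger_gap: 15.0
```

```bash
python3 dn.py .025 7
```

```text
t 16.12 tcp XsZ [ -8.5 651.4 116. ] F XsZ [ 3.4  1.8 -0.1] gap 15.0
phi 0.762 r 100.8 Fr 2.3 Ft 2.5
[0.0, 0.0018, 0.0018]
[0.0, 0.0036, 0.0036]
[0.0, 0.0054, 0.0053]
[0.0, 0.0073, 0.0069]
[0.0, 0.0093, 0.0085]
[0.0, 0.0112, 0.0101]
[0.0, 0.0132, 0.0116]
```

>>> arm_command(
  moves=[
    [0,0.0018,0.0018,0,8],
    [0,0.0036,0.0036,0,8],
    [0,0.0054,0.0053,0,8],
    [0,0.0073,0.0069,0,8],
    [0,0.0093,0.0085,0,8],
    [0,0.0112,0.0101,0,8],
    [0,0.0132,0.0116,0,8],
    [0,0.0132,0.0116,0,8],
  ],
)

```text
time_s: 16.78
tcp_pos: [635.9, 141.0, 102.0]
tcp_rot: [0.704, -0.702, -0.082, 0.076]
contact_force: [2.6, 5.4, -4.7]
finger_gap: 15.3
```

```bash
python3 dn.py .025 7
```

```text
t 16.78 tcp XsZ [  3.8 651.3 102. ] F XsZ [ 4.7  3.7 -4.7] gap 15.3
phi 0.947 r 100.9 Fr 1.1 Ft 6.5
[-0.0, 0.0021, 0.0014]
[-0.0, 0.0042, 0.0028]
[-0.0, 0.0063, 0.0042]
[-0.0, 0.0085, 0.0055]
[-0.0, 0.0107, 0.0067]
[-0.0, 0.0129, 0.0079]
[-0.0, 0.0152, 0.009]
```

>>> arm_command(
  moves=[
    [0,0.0021,0.0014,0,8],
    [0,0.0042,0.0028,0,8],
    [0,0.0063,0.0042,0,8],
    [0,0.0085,0.0055,0,8],
    [0,0.0107,0.0067,0,8],
    [0,0.0129,0.0079,0,8],
    [0,0.0152,0.009,0,8],
    [0,0.0152,0.009,0,8],
  ],
)

```text
time_s: 17.45
tcp_pos: [633.6, 150.4, 85.6]
tcp_rot: [0.704, -0.701, -0.082, 0.076]
contact_force: [3.9, 7.3, -11.8]
finger_gap: 15.4
```

```bash
python3 dn.py .025 7; python3 look.py s11
```

```text
t 17.45 tcp XsZ [ 13.5 651.1  85.6] F XsZ [  6.3   5.4 -11.8] gap 15.4
phi 1.136 r 101.0 Fr 0.8 Ft 13.3
[-0.0, 0.0023, 0.001]
[-0.0, 0.0046, 0.002]
[-0.0, 0.007, 0.0029]
[-0.0, 0.0094, 0.0038]
[-0.0, 0.0118, 0.0045]
[-0.0001, 0.0142, 0.0053]
[-0.0001, 0.0166, 0.0059]
t 17.45 tcp XsZ [ 13.5 651.1  85.6] F XsZ [  6.3   5.4 -11.8] gap 15.4
theta -0.020285477822223064 err [178.16  -0.99]
knob front 59.7 Z 141.2 n 357
```

>>> arm_command(
  moves=[
    [0,0.0018,0.0008,0,8],
    [0,0.0036,0.0016,0,8],
    [0,0.0054,0.0023,0,8],
    [0,0.0072,0.003,0,8],
    [0,0.0092,0.0037,0,8],
    [0,0.0111,0.0043,0,8],
    [0,0.013,0.0049,0,8],
    [0,0.013,0.0049,0,8],
  ],
  newtons=120,
)

```text
time_s: 18.17
tcp_pos: [632.2, 155.7, 71.1]
tcp_rot: [0.704, -0.701, -0.082, 0.077]
contact_force: [3.5, 6.7, -12.7]
finger_gap: 14.8
```

```bash
python3 dn.py .02 7
```

```text
t 18.17 tcp XsZ [ 18.9 650.9  71.1] F XsZ [  5.9   4.9 -12.7] gap 14.8
phi 1.290 r 101.0 Fr 2.1 Ft 13.8
[-0.0, 0.0019, 0.0005]
[-0.0, 0.0039, 0.001]
[-0.0, 0.0059, 0.0015]
[-0.0, 0.0078, 0.0019]
[-0.0, 0.0098, 0.0023]
[-0.0001, 0.0118, 0.0026]
[-0.0001, 0.0138, 0.0029]
```

>>> arm_command(
  moves=[
    [0,0.0019,0.0005,0,8],
    [0,0.0039,0.001,0,8],
    [0,0.0059,0.0015,0,8],
    [0,0.0078,0.0019,0,8],
    [0,0.0098,0.0023,0,8],
    [0,0.0118,0.0026,0,8],
    [0,0.0138,0.0029,0,8],
    [0,0.0138,0.0029,0,8],
  ],
)

```text
time_s: 18.83
tcp_pos: [631.6, 158.6, 56.2]
tcp_rot: [0.704, -0.701, -0.082, 0.077]
contact_force: [3.3, 5.5, -9.0]
finger_gap: 14.4
```

```bash
python3 dn.py .015 7
```

```text
t 18.83 tcp XsZ [ 21.9 650.8  56.2] F XsZ [ 4.7  4.4 -9. ] gap 14.4
phi 1.441 r 100.8 Fr 3.5 Ft 9.5
[-0.0, 0.0015, 0.0002]
[-0.0, 0.003, 0.0003]
[-0.0, 0.0045, 0.0005]
[-0.0, 0.006, 0.0006]
[-0.0, 0.0075, 0.0007]
[-0.0001, 0.009, 0.0007]
[-0.0001, 0.0106, 0.0008]
```

>>> arm_command(
  moves=[
    [0,0.0015,0.0001,0,8],
    [0,0.003,0.0002,0,8],
    [0,0.0045,0.0003,0,8],
    [0,0.006,0.0004,0,8],
    [0,0.0075,0.0005,0,8],
    [0,0.009,0.0005,0,8],
    [0,0.0104,0.0005,0,8],
    [0,0.0104,0.0005,0,8],
  ],
)

```text
time_s: 19.5
tcp_pos: [631.5, 159.2, 45.1]
tcp_rot: [0.704, -0.701, -0.082, 0.077]
contact_force: [2.8, 5.1, -7.0]
finger_gap: 14.4
```

```bash
python3 dn.py .01 5; python3 look.py s12; python3 - <<'E'
from h import *
for n in('scene0','s12'):
    P=loc(pts(n)); P[...,0]=66.9-P[...,0]
    m=(P[...,0]>60)&(P[...,0]<170)&(P[...,1]>420)&(P[...,1]<560)&(P[...,2]>90)&(P[...,2]<200); K=P[m]
    a=np.linalg.lstsq(np.c_[K[:,0],np.ones(len(K))],K[:,2],rcond=None)[0]; print(n,'lid slope',a,len(K))
E
```

```text
t 19.50 tcp XsZ [ 22.5 650.9  45.1] F XsZ [ 4.4  3.8 -7. ] gap 14.4
phi 1.551 r 100.6 Fr 4.3 Ft 7.1
[-0.0, 0.001, 0.0]
[-0.0, 0.002, 0.0]
[-0.0, 0.003, 0.0]
[-0.0, 0.004, -0.0]
[-0.0, 0.005, -0.0]
t 19.50 tcp XsZ [ 22.5 650.9  45.1] F XsZ [ 4.4  3.8 -7. ] gap 14.4
theta -0.09999410557649296 err [186.57 -22.98]
knob front 58.2 Z 112.1 n 357
scene0 lid slope [-1.18103336e-03  1.13542127e+02] 763
s12 lid slope [1.86947722e-02 1.14101122e+02] 713
```

>>> arm_command(
  moves=[
    [0,0.0008,0,0,8],
    [0,0.0016,0,0,8],
    [0,0.0024,0,0,8],
    [0,0.0024,0,0,8],
    [0,0.0024,0,0,8],
  ],
)

```text
time_s: 19.97
tcp_pos: [631.5, 159.2, 42.5]
tcp_rot: [0.704, -0.701, -0.082, 0.077]
contact_force: [1.6, 4.2, -6.6]
finger_gap: 14.1
```

```bash
cat > slope.py <<'E'
from h import *
import sys
n=sys.argv[1]; st(); snap('scene',n)
P=loc(pts(n)); P[...,0]=66.9-P[...,0]
m=(P[...,0]>60)&(P[...,0]<170)&(P[...,1]>420)&(P[...,1]<560)&(P[...,2]>90)&(P[...,2]<200); K=P[m]
a=np.linalg.lstsq(np.c_[K[:,0],np.ones(len(K))],K[:,2],rcond=None)[0]; print(n,'lid slope',a,len(K))
E
python3 slope.py s13
```

```text
t 19.97 tcp XsZ [ 22.5 650.9  42.5] F XsZ [ 3.8  2.5 -6.6] gap 14.1
s13 lid slope [-3.99205938e-03  1.14145375e+02] 719
```

>>> arm_command(
  moves=[
    [0,0.0004,0,0,8],
    [0,0.0008,0,0,8],
    [0,0.0012,0,0,8],
    [0,0.0012,0,0,8],
  ],
)

```text
time_s: 20.35
tcp_pos: [631.7, 159.1, 41.6]
tcp_rot: [0.704, -0.701, -0.082, 0.077]
contact_force: [1.8, 3.6, -2.7]
finger_gap: 14.1
```

```bash
python3 slope.py s14
```

```text
t 20.35 tcp XsZ [ 22.4 651.1  41.6] F XsZ [ 3.2  2.5 -2.7] gap 14.1
s14 lid slope [-1.11516317e-02  1.14773599e+02] 720
```

>>> arm_command(
  moves=[
    [0,0.0003,-0.0002,0,8],
    [0,0.0005,-0.0003,0,8],
    [0,0.0005,-0.0003,0,8],
  ],
)

```text
time_s: 20.65
tcp_pos: [631.8, 159.1, 41.3]
tcp_rot: [0.704, -0.701, -0.082, 0.077]
contact_force: [0.7, 5.3, -0.1]
finger_gap: 14.6
```

```bash
python3 slope.py s15
```

```text
t 20.65 tcp XsZ [ 22.3 651.1  41.3] F XsZ [ 5.   1.8 -0.1] gap 14.6
s15 lid slope [-5.23842363e-03  1.14067711e+02] 714
```

>>> arm_command(
  moves=[
    [0,0,0,0,20],
    [0,0,0,0,30],
    [0,0,0,0,40],
    [0,0,0,0,45],
    [0,0,0,0,45],
    [0,0,0,0,45],
  ],
  newtons=40,
)

```text
time_s: 21.2
tcp_pos: [631.7, 158.6, 41.3]
tcp_rot: [0.704, -0.701, -0.082, 0.077]
contact_force: [-0.4, -0.9, 0.1]
finger_gap: 38.7
```

>>> arm_command(
  moves=[
    [0,-0.01,0,0,45],
    [0,-0.03,0,0,45],
    [0,-0.06,0,0,45],
    [0,-0.1,0,0,45],
    [0,-0.14,0,0,45],
    [0,-0.18,0,0,45],
    [0,-0.18,0,0,45],
    [0,-0.18,0,0,45],
  ],
)

```text
time_s: 21.87
tcp_pos: [632.7, 158.1, 225.7]
tcp_rot: [0.704, -0.701, -0.084, 0.075]
contact_force: [-0.6, -0.6, -0.5]
finger_gap: 38.7
```

>>> arm_command(
  moves=[
    [0,0,0.03,0,45],
    [0,0,0.07,0,45],
    [0,-0.02,0.11,0,45],
    [0,-0.02,0.15,0,45],
    [0,-0.02,0.19,0,45],
    [0,-0.02,0.2,0,45],
    [0,-0.02,0.2,0,45],
  ],
)

```text
time_s: 22.45
tcp_pos: [585.8, 355.8, 244.5]
tcp_rot: [0.704, -0.701, -0.085, 0.077]
contact_force: [0.5, -1.0, 0.6]
finger_gap: 38.5
```

```bash
python3 slope.py s16; python3 look.py s17; python3 - <<'E'
from h import *
snap('top','top9'); a=cv2.imread('pics/top0.png'); b=cv2.imread('pics/top9.png')
o=np.hstack([a[120:300,60:460],b[120:300,60:460]]); cv2.imwrite('pics/c5.png',np.vstack([o,cv2.resize(cv2.imread('pics/s17.png')[130:280,180:460],(800,410))]))
E
```

```text
t 22.45 tcp XsZ [224.3 647.7 244.5] F XsZ [-1.1  0.2  0.6] gap 38.5
s16 lid slope [-8.96612843e-03  1.14525902e+02] 760
t 22.50 tcp XsZ [222.2 647.9 244.6] F XsZ [-1.2 -0.5  0.1] gap 38.5
theta 1.499994105576493 err [165.21 -72.5 ]
knob front 44.8 Z 63.8 n 61
```

View pics/c5.png

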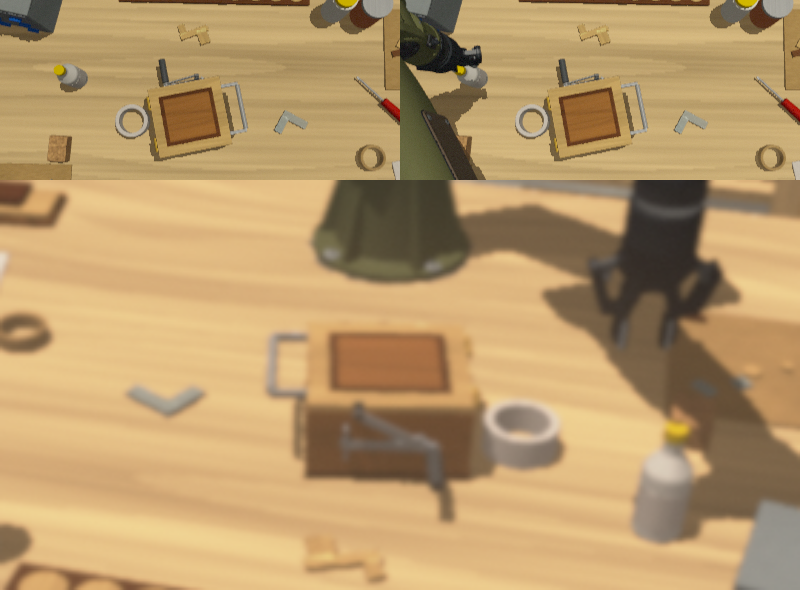

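The lid is shut, with the knob back at front 44.8 and z 63.8 (43.9 and 63.4 before). The other things look unmoved, and the arm hangs clear with the fingers about 90 mm above the glue bottle. I'm handing the job in.

```bash
python3 -c "
from station import ctrl
print(ctrl.job_done(), ctrl.get_state()['time_s'])"
```

```text
the job is handed in; nothing more can be done
the job is handed in; nothing more can be done
```

The lid stay was tried out in the order asked, and the job was handed in with the lid shut, at about 22.5 s of the 72 s allowed.

- **Raising:** I lifted the lid by its bar to the stop at about 1.24 rad. The pull at the stop was about 5 N, under the 12 N at which the bracket drags. I then eased down with it while the spring drove the elbow past straight.
- **Locked and let go:** I let go of the bar at about 1.216 rad. From then until I gripped the knob, about 3 s, the stay alone carried the lid and the knob did not move.
- **Lowering:** I drew the knob back to break the stay and carried the lid down round the foot. The load along the path peaked at about 14 N, under the 17 N given. I opened the fingers only once the vertical force had fallen to about zero.

**Last checks:**
- **Lid:** it lies flat to within the depth noise. The fitted slope was about −0.009 rad, against −0.001 at the start.
- **Knob:** it is back within 1 mm of where it was when shut.
- **Other things:** the tape roll, both inlays, the glue, the chisel and the small tape core look unmoved in the before and after pictures. The arm partly hid the cork block in the last top view, but it never went near it.
- **Arm:** it hung clear of everything at the end.

One reading disagreed. The knob's middle measured about 50 mm out from the lid's side, not the 60 mm given, so I gripped it a little toward its outer end and it held.

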